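Lock off a watch pressure tester, draw its sagging bolt, hold the gate ajar

TASK

Make the watch pressure tester safe and hold its guard open a crack: turn the regulator knob back until its white pointer stands at the red mark, then push the yellow lock fully home over the knob so that nobody can build up pressure again. Then take the black upright knob of the barrel bolt on the gate: the bolt sags behind the bent-up lip of its keeper, so lift it and keep it lifted while you draw it out towards the hinge - do not force it against the keeper or wrench the gate - and pull the self-closing gate open by about 5 cm (3 to 7 cm) at its free edge. Finish while holding the gate ajar like that, bolt still drawn, and leave the loupe, the tin and the case holder on the bench alone.

Things in the scene. Friction and masses are not known exactly. Their poses are not given: they have to be found in the camera images.
- tester: the pressure tester, fixed: grey base 200 x 350 x 30 mm, white regulator box at its right (-y), clear guard cage with front gate at its left (+y). Origin on the bench under its middle; x to its back, y to its left seen from the robot, z up. In this frame (mm): regulator knob's axis x 20, y -130; deck z 100; gate's vertical hinge axis x -58, y 144; cage roof z 154
- knob_grip (a point): middle of the black regulator knob's upright grip bar, on its vertical axis. The bar is 44 long, 12 thick and 29 high (from 17 below this point to 10 above it), on a round skirt of 46 mm diameter and 8 mm height; the white pointer line is on one end of the bar. The red mark is on the deck straight behind the knob (tester +x)
- pressure_knob (a joint): angle of the regulator knob, rad: 0 = pointer at the red mark, bar along the tester's x; positive = turned clockwise from above (pressure up); stops at -0.35 and 1.9. It starts at 0.45 to 1.0, is stiff (0.05 N m) and stays where left
- lock_grip (a point): middle of the grip block of the yellow lock, in front of the knob: block 30 long (tester x), 22 wide (y), from 22 below this point to 15 above it, with rubber strips on its two long sides; its forked front (slot 15 wide, flared mouth) slides back (tester +x) over the front end of the knob's bar, which fits only with the pointer at the mark. Sliding friction 1.5 N
- lock (a joint): travel of the lock, m: starts 0 to 0.005 (open), 0.036 = fully home over the knob, where it meets a stop
- bolt_knob (a point): middle of the black upright knob of the barrel bolt on the front of the gate, near its free edge: 17 mm diameter, round about the vertical, from 18 below this point to 19 above it, on a 9 mm stem; the gate's top edge lies 34 mm below this point, the tops of the bolt's guides 22 mm
- bolt_draw (a joint): how far the bolt is drawn along the gate towards its hinge (tester +y while the gate is shut), m: 0 = shot, 0.034 = stop. Its head is out of the keeper from 0.021 on; friction about 1.2 N, it stays where left
- bolt_lift (a joint): how far the bolt is lifted in its worn guides, m: 0 = sagged, 0.014 = upper stop. It weighs about 2 N and drops back when let go. From 0.004 to 0.018 of draw its 24 mm head passes over the keeper's lip, which needs a lift of at least 0.0065
- bolt: the steel barrel bolt with its head and knob (10 mm shaft along the gate, its axis 46 mm below point bolt_knob)
- keeper_lip (a point): top of the brass keeper's bent-up inner lip (4 mm thick along tester y), on the fixed jamb right of the gate; it stands up 6 mm behind the bolt's 24 mm head. The keeper's front strap keeps the head from swinging out
- gate: the gate: clear panel in an aluminium frame, 134 wide, 114 high, 12 mm thick, top edge 150 above the bench, carrying the bolt. Origin on the hinge axis at bench height; its y axis runs along the gate towards the hinge
- gate_angle (a joint): opening angle of the gate, rad: 0 = shut, grows as the free edge swings towards the robot (clockwise from above). A spring closer pulls it shut with 0.25 N m at 0 and 0.4 N m at 0.3 rad. The bolt's head in the keeper keeps it shut
- gate_edge (a point): middle of the gate's free edge, 138 mm from the hinge axis
- loupe: bystander: steel loupe, 24 mm diameter, 25 high, standing on the bench
- tin: bystander: tan round parts tin, 36 mm diameter, 20 high
- holder: bystander: steel case holder ring with black inside, 32 mm diameter, 10 high

How it is judged:
By the outcome, as a careful person would: the job done as asked, in the order asked, and still so for the second after the job is handed in, while the arm keeps its last pose, push and grip.
It also fails if it takes over 48 s, if anything falls off the work surface, if the arm or the gripper's body presses on something with over 40 N, if the wrist force passes 120 N, or if a joint passes its speed limit or range.

ROBOT

A 6-joint arm with a two-finger parallel gripper is mounted at the origin on a cart in front of the work surface, level with it; the furniture and walls round the work are solid. World frame = base frame: x ahead of the robot, y to its left, z up, the work surface at z = 0. Lengths are in m, angles in rad, forces in N, time in s.
With the tool pointing down it reaches from about 0.375 to 0.975 m from the base axis. Payload 3.8 kg.
Tool frame: the origin (TCP) lies midway between the tips of the shut fingers; the grasp point (between the pads) lies 19 mm behind it; z points along the fingers, y is the line along which they close (so a half turn about z gives the same grasp; the last joint's range is limited). The gripper opens to 85 mm and grips with 20 to 120 N. Pads are 22 mm wide; open, the fingers measure 114 mm over their backs; the gripper's body (76 mm by 85 mm) begins 54 mm behind the grasp point. The pads swing forward as they close: fully open they stand 13 mm farther back than shut.
Start: joints at [-1.353, 0.264, 1.604, -0, 1.274, -0.037], TCP at [0.17, -0.653, 0.231] pointing down, gripper open.
Joint ranges: [-2.63, 2.63], [-0.94, 2.18], [0.31, 2.57], [-1.31, 4.45], [0, 2.66], [-2.55, 2.55]. Speed limits (rad/s): [2.57, 2.57, 3.14, 3.14, 3.14, 3.14].

INTERFACE

Orientations are given as a unit quaternion [w, x, y, z].
In Python, from station import arm gives the robot as it stands.
- The arm moves only by the tool move_arm, never from a script. Its arguments are lists of equal length, an entry for each row: "travel": the shift along the world's x, y, z in mm, a list of three; "rotation": the turn, a rotation vector about the world's x, y, z in rad, a list of three; "claw": the opening, from 0 (shut) to 1 (fully open). In form: {"travel": [[x, y, z], ...], "rotation": [[ax, ay, az], ...], "claw": [claw, ...]}. A call has 1 to 12 rows; each row shifts and turns the commanded pose from where the row before left it; what a row does not reach is not made up. A row lasts 1/10 s, in which the tool goes at most 50 mm and 8.59 degrees, less where a joint would pass 70% of its speed; a pose out of reach is approached as far as the arm can. A call is refused whole if a number of a shift passes 50 or a number of a turn 0.15, either way. A call with a gripper value outside its range is refused whole. The fingers move at their own pace and stop on an object; "force" is the grip in N (left out, the last holds). Time passes only in rows, so rows that do not move let the fingers close. It gives the time, the measured TCP pose, the force, the opening and the grip force at its end, in the units of the state.
- arm.state(): the state, without advancing time (a new reading comes with each control period).
- arm.capture(name): name is "side" or "top" or "wrist"; returns (picture, depth): 400x640x3 uint8, red, green, blue; 400x640 float32, m along the optical axis (not along the pixel's ray), 0 where there is no reading.
- arm.calibration(name): a dict with "K" (3x3 intrinsics, pixels), "distortion" ([k1, k2, p1, p2, k3] as OpenCV has them; the pictures are not rectified), "origin" and "attitude" of the camera in the world. Camera axes: x right, y down, z forward; pixel columns grow to the right and rows downward; lengths in m; the calibration is good to about 2 mm. A picture is of the moment at which its call begins: read the wrist's pose just before it. calibration takes no time and is no camera call; for the wrist camera it gives the pose at the moment of the call.
- arm.close_job(): hands the job in; it is judged then, once.
The state is a dict: "time": time; "joints": joint angles; "joint_vel": joint speeds; "tau": joint torques, N m; "tool_pos": TCP position; "tcp_rot": TCP orientation; "wrist_force": force on the tool from outside, world axes, zero at the start; "ft_torque": the same for the moment, N m; "width": finger opening in m; "gripper_force": force on a finger pad.
Only numpy, scipy, OpenCV 4.12 (cv2) and the standard library are available. Lean on these libraries where they do the work, as an engineer would, in place of code of your own. Each camera call takes 0.05 s, during which the arm holds its last target. There are 200 camera calls.

## Working session

There is one attempt and no reset: what is moved stays moved. The work goes in short steps, Python scripts to look and compute and a tool call to move; the robot and the scene stay as the last step left them, time stands still between calls to the robot, and variables do not carry over. Pictures are saved under pics/ and viewed, at most 10 in all, crops included, and the job is handed in when it is done.

Besides the shell and the picture viewer there is one more tool, called after "Emit:" in YAML: its name, and indented under it one key for each argument. move_arm: Moves the arm, as the interface text tells. Its arguments: {"type":"object","properties":{"travel":{"type":"array","items":{"type":"array","items":{"type":"number"}}},"rotation":{"type":"array","items":{"type":"array","items":{"type":"number"}}},"claw":{"type":"array","items":{"type":"number"}},"force":{"type":"number"}},"required":["travel","rotation","claw"]}

```bash
mkdir -p pics; ls
cat > h.py <<'E'
import numpy as np, cv2
from station import arm
from scipy.spatial.transform import Rotation as R
def att(c):
    a=np.array(c["attitude"],float)
    return a if a.shape==(3,3) else R.from_quat([a[1],a[2],a[3],a[0]]).as_matrix()
def snap(n,tag):
    c=arm.calibration(n); p,d=arm.capture(n)
    np.savez(f"pics/{tag}.npz",p=p,d=d,K=c["K"],D=c["distortion"],o=c["origin"],A=att(c))
    cv2.imwrite(f"pics/{tag}.png",p[:,:,::-1]); return p,d
def load(tag): return np.load(f"pics/{tag}.npz")
def w(f,u,v,z=None):
    q=cv2.undistortPoints(np.array([[[u,v]]],float),f["K"],f["D"])[0,0]
    r=f["A"]@np.array([q[0],q[1],1.])
    if z is None:
        return f["o"]+r*float(f["d"][int(round(v)),int(round(u))])
    return f["o"]+r*(z-f["o"][2])/r[2]
def proj(f,P):
    rv=cv2.Rodrigues(f["A"].T)[0]; t=-f["A"].T@f["o"]
    return cv2.projectPoints(np.array(P,float).reshape(-1,1,3),rv,t,f["K"],f["D"])[0][:,0]
E
python3 - <<'E'
from h import *
print(arm.state())
for n in("top","side","wrist"):
    snap(n,n+"0"); c=arm.calibration(n); print(n,c)
a=load("top0")["p"];b=load("side0")["p"]
cv2.imwrite("pics/both.png",cv2.resize(np.vstack([a,b]),(480,600))[:,:,::-1])
E
```

```text
pics
{'time': 0.0, 'joints': array([-1.35291341e+00,  2.64810766e-01,  1.60539483e+00, -2.34868840e-05,
        1.27366627e+00, -3.68684773e-02]), 'joint_vel': array([-0.00048191,  0.00033244,  0.00016432,  0.0013281 , -0.00070064,
       -0.0013929 ]), 'tau': array([-5.56768628e-04, -5.15117598e+01, -3.67309678e+01,  1.11611797e-05,
        1.28143933e-02, -7.12991181e-06]), 'tool_pos': array([ 0.16995627, -0.65249743,  0.22991194]), 'tcp_rot': array([-1.13392671e-03,  9.91897596e-01,  1.27034880e-01, -1.14180762e-04]), 'wrist_force': array([-0.96992643, -0.33923431,  0.85621366]), 'ft_torque': array([-0.02282372,  0.01814539,  0.01367511]), 'gripper_force': 0.0, 'width': 0.08489048086056124}
top {'K': array([[365.66279845,   0.        , 315.8114797 ],
       [  0.        , 365.66279845, 202.07474068],
       [  0.        ,   0.        ,   1.        ]]), 'distortion': array([-0.02607309,  0.        ,  0.        ,  0.        ,  0.        ]), 'origin': array([0.47066717, 0.10264968, 0.99637139]), 'attitude': array([-0.00679629,  0.70825452, -0.70565926,  0.0193484 ])}
side {'K': array([[392.27728439,   0.        , 320.63303304],
       [  0.        , 392.27728439, 200.63419567],
       [  0.        ,   0.        ,   1.        ]]), 'distortion': array([-0.04976744,  0.        ,  0.        ,  0.        ,  0.        ]), 'origin': array([ 0.48734017, -0.6851443 ,  0.82571962]), 'attitude': array([-0.41761061,  0.9084116 , -0.00999776,  0.01702306])}
wrist {'K': array([[291.42509196,   0.        , 324.03196427],
       [  0.        , 291.42509196, 201.93159847],
       [  0.        ,   0.        ,   1.        ]]), 'distortion': array([0.00259638, 0.        , 0.        , 0.        , 0.        ]), 'origin': array([ 0.24104785, -0.63289285,  0.37315408]), 'attitude': array([ 0.11595392,  0.78265898, -0.60476931, -0.09084985])}
```

View pics/top0.png

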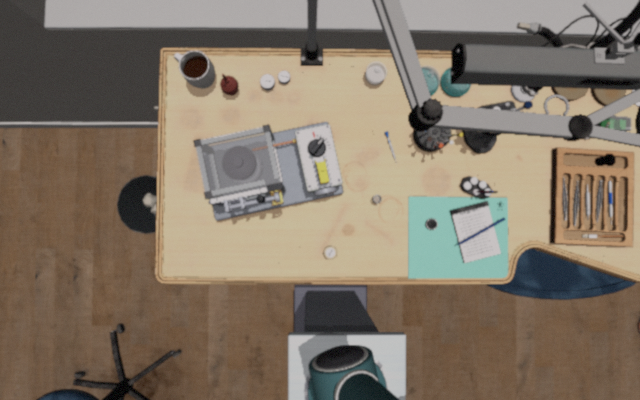

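View pics/side0.png

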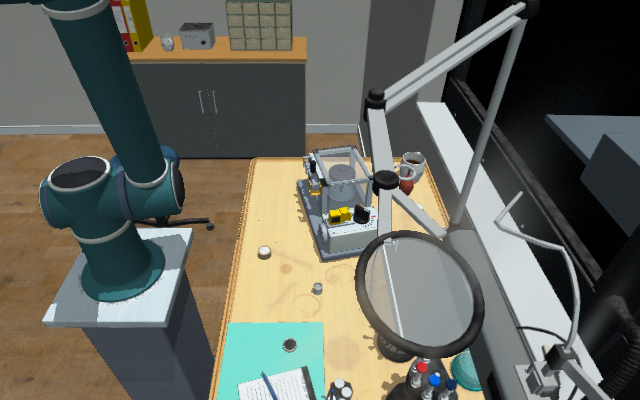

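The top view shows the tester around (270,172), slightly yawed, with the knob at (317,147), the yellow lock at (322,172) and the bolt near (263,198). The loupe is at (376,200), the tin at (330,252) and the holder at (431,224). Next I'll enlarge the top view.

Run:
```python
from h import *
f=load("top0");p=f["p"][110:230,190:350]
cv2.imwrite("pics/c1.png",cv2.resize(p,(800,600),interpolation=cv2.INTER_CUBIC)[:,:,::-1])
for u,v in[(317,147),(322,172),(330,160),(307,160),(235,145),(263,197),(300,205),(318,142)]: print(u,v,w(f,u,v).round(3))
```

```text
317 147 [0.634 0.085 0.134]
322 172 [0.573 0.073 0.139]
330 160 [0.608 0.052 0.1  ]
307 160 [0.607 0.109 0.102]
235 145 [0.634 0.276 0.149]
263 197 [0.511 0.204 0.196]
300 205 [0.499 0.128 0.001]
318 142 [0.645 0.083 0.138]
```

View pics/c1.png

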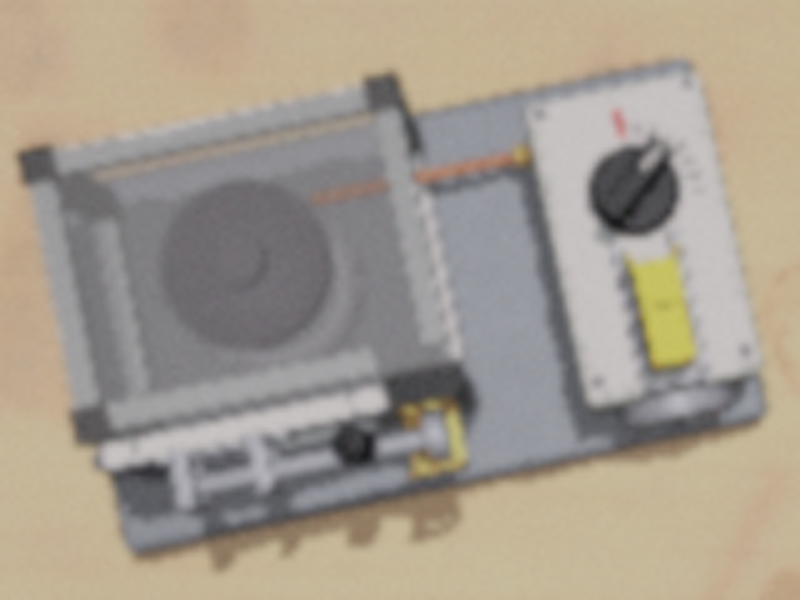

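The enlarged top view shows these crop pixels: knob centre (635,190) with its pointer toward (660,145), red mark (618,122), lock (663,312), and bolt knob (353,443). The base corners are (692,62), (765,415) and (130,552).

Run:
```python
from h import *
f=load("top0")
P=lambda x,y,z:w(f,190+(x+.5)/5-.5,110+(y+.5)/5-.5,z)
tr=P(692,60,.03);br=P(766,415,.03);bl=P(130,553,.03)
print(tr,br,bl,np.linalg.norm(tr-br),np.linalg.norm(br-bl))
# fit: tester pts
src=np.array([[.1,-.175],[-.1,-.175],[-.1,.175],[.02,-.13]]);dst=np.array([tr,br,bl,P(635,190,.125)])[:,:2]
a=src-src.mean(0);b=dst-dst.mean(0)
th=np.arctan2((a[:,0]*b[:,1]-a[:,1]*b[:,0]).sum(),(a*b).sum())
M=np.array([[np.cos(th),-np.sin(th)],[np.sin(th),np.cos(th)]])
t=dst.mean(0)-M@src.mean(0)
print("yaw",th,t,"res mm",(dst-(src@M.T+t)).round(4).tolist())
for n,q in dict(pa=P(613,222,.136),pb=P(660,145,.136),red=P(618,122,.1),lock=P(663,312,.14),bolt=P(353,443,.2)).items(): print(n,q.round(4),(M.T@(q[:2]-t)).round(4))
print("knob",M@[.02,-.13]+t,"hinge",M@[-.058,.144]+t)
```

```text
[0.72174053 0.05369888 0.03      ] [0.53187729 0.01406403 0.03      ] [0.45764615 0.34925469 0.03      ] 0.19395610305148117 0.3433118709312519
yaw 0.21349951994514965 [0.58964421 0.20445474] res mm [[-0.0027, -0.0009], [0.0029, 0.0018], [0.0028, -0.005], [-0.003, 0.0041]]
pa [0.6164 0.0964 0.136 ] [ 0.0032 -0.1113]
pb [0.6533 0.0742 0.136 ] [ 0.0346 -0.1408]
red [0.6723 0.0938 0.1   ] [ 0.0573 -0.1256]
lock [0.5732 0.0727 0.14  ] [-0.044  -0.1253]
bolt [0.5081 0.2096 0.2   ] [-0.0786  0.0223]
knob [0.63673468 0.08164396] hinge [0.50245017 0.33289616]
```

Emit:
move_arm:
  travel:
    - [17,36,8]
    - [17,37,8]
    - [17,37,8]
    - [17,37,8]
    - [17,37,8]
    - [17,37,8]
    - [17,37,8]
    - [17,37,8]
    - [17,37,8]
    - [17,37,8]
  rotation:
    - [0,0,-0.004]
    - [0,0,-0.004]
    - [0,0,-0.004]
    - [0,0,-0.004]
    - [0,0,-0.004]
    - [0,0,-0.004]
    - [0,0,-0.004]
    - [0,0,-0.004]
    - [0,0,-0.004]
    - [0,0,-0.004]
  claw: [1,1,1,1,1,1,1,1,1,1]

```text
time: 1.15
tool_pos: [0.3403, -0.2825, 0.3114]
tcp_rot: [-0.0, 0.994, 0.107, 0.0]
wrist_force: [0.9, -0.8, 0.3]
width: 0.0856
gripper_force: 0.0
```

Emit:
move_arm:
  travel:
    - [17,36,0]
    - [18,37,0]
    - [18,37,0]
    - [18,37,0]
    - [18,37,0]
    - [18,37,0]
    - [18,37,0]
    - [18,37,0]
    - [18,37,0]
    - [18,37,0]
    - [0,0,0]
    - [0,0,0]
  rotation:
    - [0,0,0]
    - [0,0,0]
    - [0,0,0]
    - [0,0,0]
    - [0,0,0]
    - [0,0,0]
    - [0,0,0]
    - [0,0,0]
    - [0,0,0]
    - [0,0,0]
    - [0,0,0]
    - [0,0,0]
  claw: [1,1,1,1,1,1,1,1,1,1,1,1]

```text
time: 2.35
tool_pos: [0.5188, 0.0854, 0.3106]
tcp_rot: [0.0, 0.994, 0.108, -0.001]
wrist_force: [-0.4, 0.4, 0.1]
width: 0.0853
gripper_force: 0.0
```

Run:
```python
from h import *
s=arm.state();print(s["time"],s["tool_pos"],s["tcp_rot"],s["joints"],s["wrist_force"])
snap("wrist","w1")
```

```text
2.35 [0.51883905 0.08537008 0.31063935] [ 2.80286832e-04  9.94116693e-01  1.08310862e-01 -8.23581555e-04] [ 1.16069471e-01 -5.99146245e-02  1.81394205e+00 -5.57290748e-04
  1.38921660e+00  1.46991929e+00] [-0.37041359  0.36210708  0.10496082]
```

View pics/w1.png

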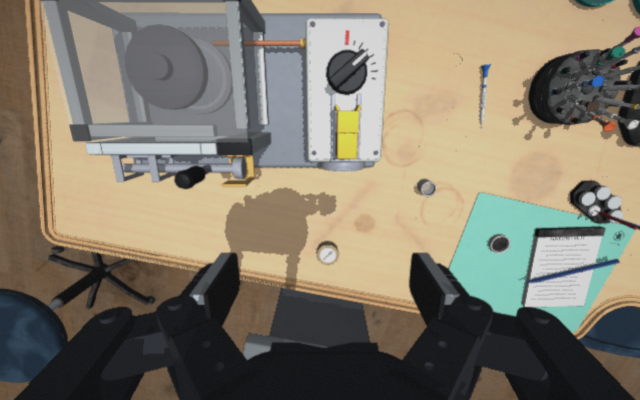

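The wrist view shows the knob at (347,72), with the bar from pointer end (364,55) to (331,87). The red mark is at (347,37), the lock top spans about (338..357, 110..133), and the bolt knob is at (190,176).

Run:
```python
from h import *
f=load("w1")
D=lambda *a:w(f,*a).round(4)
for n,a in dict(knob=(347,71),ptr=(361,58),pend=(335,83),lock=(347,122),lockfront=(347,145),bolt=(182,180),bolt2=(190,176),deckL=(330,120),deckR=(372,110)).items(): print(n,D(*a))
print("knob z135",w(f,347,71,.135),"ptr",w(f,364,55,.135),w(f,331,87,.135))
print("red",w(f,347,37,.1))
c=[w(f,306,18,.1),w(f,384,15,.1),w(f,384,161,.1),w(f,307,161,.1)];print(np.array(c))
print("bolt top z.2?",w(f,182,180,.2))
p=f["p"]
cv2.imwrite("pics/c2.png",cv2.resize(np.hstack([p[20:180,290:400],p[120:200,85:265].repeat(2,0)[:160]]),(800,442),interpolation=cv2.INTER_CUBIC)[:,:,::-1])
# yellow pixels in 3D
hsv=cv2.cvtColor(p,cv2.COLOR_RGB2HSV);m=(hsv[...,0]>24)&(hsv[...,0]<34)&(hsv[...,1]>150)&(hsv[...,2]>90)
pts=np.array([np.r_[u,v,w(f,u,v)] for v,u in zip(*np.where(m)) if f["d"][v,u]>0 and u>320 and u<400])
for z0 in np.arange(.09,.16,.005):
    s=pts[abs(pts[:,4]-z0)<.0025]
    if len(s)>5: print(round(z0,3),len(s),s[:,2:4].min(0).round(4),s[:,2:4].max(0).round(4))
```

```text
knob [0.6343 0.0888 0.137 ]
ptr [0.6487 0.0782 0.1375]
pend [0.621 0.098 0.136]
lock [0.5868 0.0777 0.1432]
lockfront [0.5638 0.0717 0.1389]
bolt [0.5087 0.2122 0.2032]
bolt2 [0.5128 0.2069 0.2002]
deckL [0.5841 0.0941 0.1011]
deckR [0.6053 0.0495 0.1024]
knob z135 [0.63462584 0.08874777 0.135     ] ptr [0.65236352 0.07578533 0.135     ] [0.61656648 0.10110714 0.135     ]
red [0.67221529 0.09523695 0.1       ]
[[0.68028325 0.14202441 0.1       ]
 [0.70077677 0.06190928 0.1       ]
 [0.5514488  0.01935336 0.1       ]
 [0.53130157 0.11078266 0.1       ]]
bolt top z.2? [0.50760221 0.21357038 0.2       ]
0.135 7 [0.5583 0.0688] [0.6025 0.0906]
0.14 633 [0.5494 0.0605] [0.6047 0.0921]
0.145 258 [0.5762 0.0661] [0.6006 0.0891]
```

View pics/c2.png

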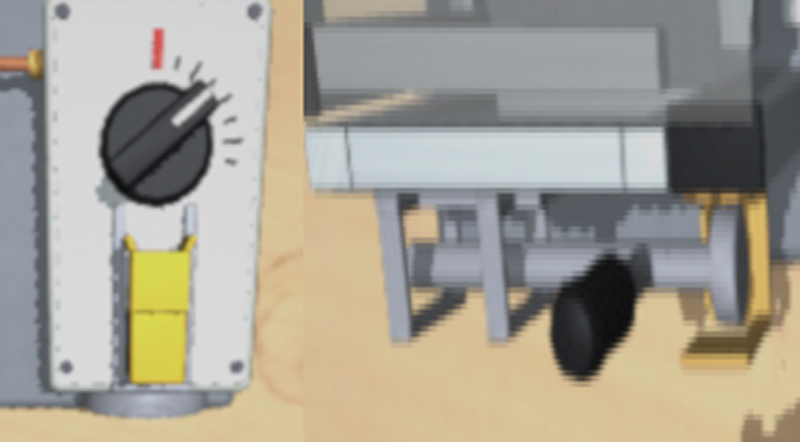

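The knob is at about (0.6345, 0.088) and the tester yaw at 0.215, so the knob angle is about 0.83. The crop shows two yellow top sections on the lock. I'll hover above the knob with the tool turned along the bar.

Emit:
move_arm:
  travel:
    - [20,0,0]
    - [20,1,-10]
    - [20,1,-20]
    - [20,1,-20]
    - [20,0,-20]
    - [16,0,-20]
    - [0,0,-10]
    - [0,0,0]
    - [0,0,0]
  rotation:
    - [0,0,-0.14]
    - [0,0,-0.14]
    - [0,0,-0.14]
    - [0,0,-0.14]
    - [0,0,-0.14]
    - [0,0,-0.134]
    - [0,0,0]
    - [0,0,0]
    - [0,0,0]
  claw: [0.6,0.6,0.6,0.6,0.6,0.6,0.6,0.6,0.6]

```text
time: 3.3
tool_pos: [0.6344, 0.087, 0.2119]
tcp_rot: [0.0, 0.953, -0.304, -0.0]
wrist_force: [0.8, 0.4, 0.6]
width: 0.0515
gripper_force: 0.0
```

Run:
```python
from h import *
s=arm.state();print(s["time"],s["tool_pos"],s["tcp_rot"],s["joints"],s["wrist_force"])
snap("wrist","w2")
```

```text
3.3 [0.63443925 0.08697558 0.21187726] [ 6.98343711e-05  9.52603228e-01 -3.04215510e-01 -9.21046531e-05] [ 9.73779700e-02  2.11732160e-01  1.70403502e+00 -5.89197738e-05
  1.22604990e+00  2.28642382e+00] [0.84039066 0.42394492 0.58370039]
```

View pics/w2.png

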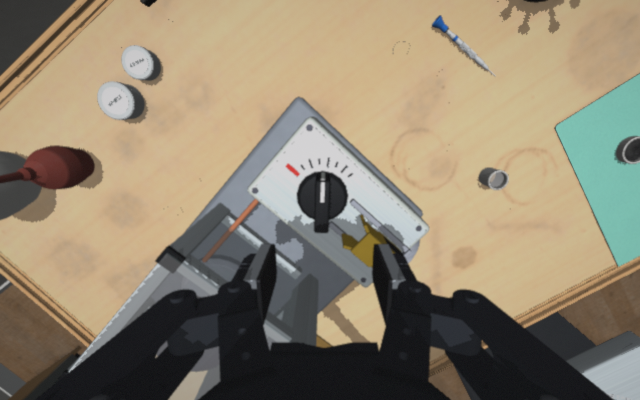

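The bar stands upright in the picture from (322,174) to (321,230), so the tool is aligned with it; the lock is at (370,245).

Run:
```python
from h import *
f=load("w2")
for a in[(322,176),(321.5,200),(321,228)]: print(w(f,*a,.136).round(4),w(f,*a).round(4))
q=[w(f,u,v,.1) for u,v in[(291,169),(299,176),(286,165)]];print("red",np.array(q).round(4))
# skirt circle edges at z .108
print(w(f,298,194,.108),w(f,347,194,.108))
```

```text
[0.6575 0.0731 0.136 ] [0.6561 0.0742 0.1277]
[0.6422 0.0845 0.136 ] [0.6427 0.0842 0.138 ]
[0.6232 0.0986 0.136 ] [0.6238 0.0982 0.1377]
red [[0.6725 0.0964 0.1   ]
 [0.6634 0.0944 0.1   ]
 [0.6779 0.0978 0.1   ]]
[0.6519653  0.10319484 0.108     ] [0.6270251  0.06813427 0.108     ]
```

Emit:
move_arm:
  travel:
    - [4,-1,-20]
    - [0,0,-25]
    - [0,0,-25]
    - [0,0,-18]
    - [0,0,-9]
    - [0,0,0]
    - [0,0,0]
    - [0,0,0]
    - [0,0,0]
    - [0,0,0]
  rotation:
    - [0,0,0]
    - [0,0,0]
    - [0,0,0]
    - [0,0,0]
    - [0,0,0]
    - [0,0,0]
    - [0,0,0]
    - [0,0,0]
    - [0,0,0]
    - [0,0,0]
  claw: [0.6,0.6,0.6,0.6,0.6,0.4,0.2,0,0,0]
  force: 30

```text
time: 4.35
tool_pos: [0.6397, 0.0858, 0.1164]
tcp_rot: [0.0, 0.953, -0.305, 0.001]
wrist_force: [-2.9, -3.9, 4.8]
width: 0.0115
gripper_force: 34.1
```

Emit:
move_arm:
  travel:
    - [0,0,0]
    - [0,0,0]
    - [0,0,0]
    - [0,0,0]
    - [0,0,0]
    - [0,0,0]
    - [0,0,0]
    - [0,0,0]
    - [0,0,0]
    - [0,0,0]
    - [0,0,0]
  rotation:
    - [0,0,0.09]
    - [0,0,0.09]
    - [0,0,0.09]
    - [0,0,0.09]
    - [0,0,0.09]
    - [0,0,0.09]
    - [0,0,0.09]
    - [0,0,0.09]
    - [0,0,0.09]
    - [0,0,0.025]
    - [0,0,0]
  claw: [0,0,0,0,0,0,0,0,0,0,0]

```text
time: 5.45
tool_pos: [0.6399, 0.087, 0.1164]
tcp_rot: [-0.0, 0.994, 0.107, 0.001]
wrist_force: [-3.3, -1.1, 6.1]
width: 0.0113
gripper_force: 34.2
```

Run:
```python
from h import *
s=arm.state();print(s["time"],s["tool_pos"],s["tcp_rot"],s["wrist_force"],s["ft_torque"],2*np.arctan2(s["tcp_rot"][2],s["tcp_rot"][1]))
```

```text
5.45 [0.63992377 0.0870479  0.11642526] [-1.62935781e-04  9.94211674e-01  1.07433699e-01  1.05844191e-03] [-3.30249778 -1.14722077  6.0749431 ] [-0.03121674  0.59571787  0.03988768] 0.2152830169113422
```

Emit:
move_arm:
  travel:
    - [0,0,0]
    - [0,0,0]
    - [0,0,0]
    - [0,0,30]
    - [0,0,40]
    - [-20,-4,20]
    - [-30,-6,0]
    - [-16,-4,0]
    - [0,0,0]
    - [0,0,0]
  rotation:
    - [0,0,0]
    - [0,0,0]
    - [0,0,0]
    - [0,0,0]
    - [0,0,0]
    - [0,0,0]
    - [0,0,0]
    - [0,0,0]
    - [0,0,0]
    - [0,0,0]
  claw: [0.6,0.6,0.6,0.7,0.7,0.7,0.7,0.7,0.7,0.7]

```text
time: 6.45
tool_pos: [0.5734, 0.0729, 0.2044]
tcp_rot: [-0.0, 0.994, 0.108, 0.0]
wrist_force: [0.5, 0.0, -0.1]
width: 0.0598
gripper_force: 0.0
```

Run:
```python
from h import *
s=arm.state();print(s["time"],s["tool_pos"],s["tcp_rot"],s["wrist_force"])
p,d=snap("wrist","w3")
cv2.imwrite("pics/c3.png",cv2.resize(p[80:280,200:440],(720,600),interpolation=cv2.INTER_CUBIC)[:,:,::-1])
```

```text
6.45 [0.57340219 0.07285826 0.20438989] [-5.46895111e-05  9.94198882e-01  1.07556224e-01  4.87982225e-04] [ 0.54618705  0.01442868 -0.1269832 ]
```

View pics/c3.png

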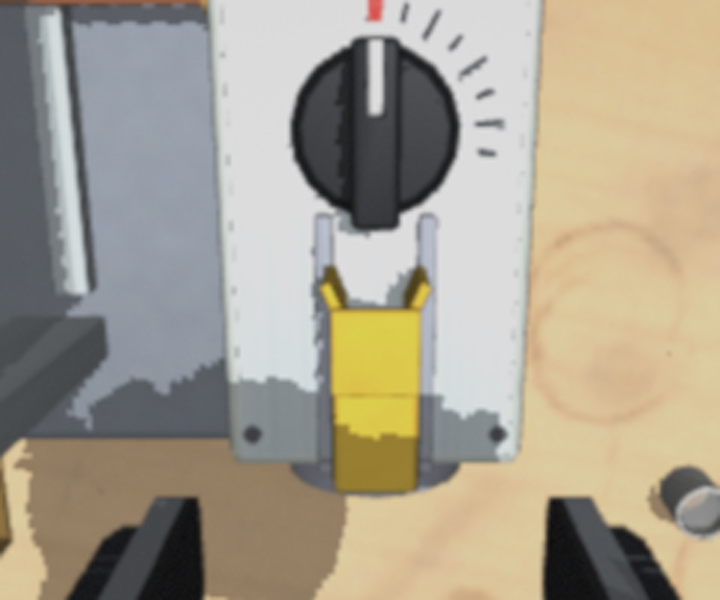

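The knob bar is now vertical, crop (376,40) to (376,225), with the pointer straight below the red mark at (375,10). The lock's centre line at 375 is in line with it. I'll measure the lock profile.

Run:
```python
from h import *
f=load("w3")
for y in range(285,520,14):
    u=200+375/3;v=80+y/3
    print(y,w(f,u,v).round(4))
for (a,b,z) in [(331,310,.14),(421,310,.14),(334,395,.14),(417,395,.14),(376,40,.136),(376,226,.136)]: print(a,b,w(f,200+a/3,80+b/3,z).round(4))
print(proj(f,[arm.state()["tool_pos"]]))
```

```text
285 [0.5955 0.0784 0.1003]
299 [0.5917 0.0775 0.1013]
313 [0.5972 0.0789 0.1421]
327 [0.5939 0.0782 0.1428]
341 [0.5907 0.0774 0.1435]
355 [0.5871 0.0767 0.143 ]
369 [0.5835 0.0759 0.1425]
383 [0.5802 0.0751 0.1433]
397 [0.5756 0.0741 0.1399]
411 [0.5715 0.0732 0.1388]
425 [0.5678 0.0724 0.1388]
439 [0.5642 0.0716 0.139 ]
453 [0.5604 0.0708 0.139 ]
467 [0.5569 0.07   0.1396]
481 [0.553  0.0691 0.1395]
495 [4.849e-01 5.370e-02 3.000e-04]
509 [ 4.782e-01  5.230e-02 -2.000e-04]
331 310 [0.5951 0.0894 0.14  ]
421 310 [0.5998 0.068  0.14  ]
334 395 [0.5739 0.0842 0.14  ]
417 395 [0.5783 0.0639 0.14  ]
376 40 [0.6579 0.092  0.136 ]
376 226 [0.6168 0.0829 0.136 ]
[[326.75906465 254.34403264]]
```

Emit:
move_arm:
  travel:
    - [-9,-1,-20]
    - [0,0,-25]
    - [0,0,-25]
    - [0,0,-16]
    - [0,0,-8]
    - [0,0,0]
    - [0,0,0]
    - [0,0,0]
    - [0,0,0]
  rotation:
    - [0,0,0]
    - [0,0,0]
    - [0,0,0]
    - [0,0,0]
    - [0,0,0]
    - [0,0,0]
    - [0,0,0]
    - [0,0,0]
    - [0,0,0]
  claw: [0.7,0.7,0.7,0.7,0.7,0.4,0,0,0]
  force: 30

```text
time: 7.4
tool_pos: [0.5657, 0.0709, 0.1118]
tcp_rot: [0.001, 0.994, 0.108, 0.002]
wrist_force: [1.7, -5.3, 0.0]
width: 0.0214
gripper_force: 33.4
```

Emit:
move_arm:
  travel:
    - [5,1,0]
    - [5,1,0]
    - [5,1,0]
    - [5,1,0]
    - [5,1,0]
    - [0,0,0]
  rotation:
    - [0,0,0]
    - [0,0,0]
    - [0,0,0]
    - [0,0,0]
    - [0,0,0]
    - [0,0,0]
  claw: [0,0,0,0,0,0]

```text
time: 8.0
tool_pos: [0.5912, 0.0765, 0.1117]
tcp_rot: [0.0, 0.994, 0.108, 0.002]
wrist_force: [2.3, -4.3, 3.6]
width: 0.0218
gripper_force: 33.9
```

Emit:
move_arm:
  travel:
    - [3,0.6,0]
    - [3,0.6,0]
    - [2,0.4,0]
    - [0,0,0]
  rotation:
    - [0,0,0]
    - [0,0,0]
    - [0,0,0]
    - [0,0,0]
  claw: [0,0,0,0]

```text
time: 8.4
tool_pos: [0.5986, 0.0782, 0.1117]
tcp_rot: [0.0, 0.994, 0.108, 0.001]
wrist_force: [0.6, -4.9, 6.0]
width: 0.0212
gripper_force: 34.0
```

Emit:
move_arm:
  travel:
    - [1.5,0.3,0]
    - [1.5,0.3,0]
    - [0,0,0]
  rotation:
    - [0,0,0]
    - [0,0,0]
    - [0,0,0]
  claw: [0,0,0]

```text
time: 8.7
tool_pos: [0.5999, 0.0784, 0.1117]
tcp_rot: [0.0, 0.994, 0.108, -0.0]
wrist_force: [-5.2, -5.8, 9.3]
width: 0.0217
gripper_force: 34.7
```

Emit:
move_arm:
  travel:
    - [2,0.4,0]
    - [2,0.4,0]
    - [0,0,0]
  rotation:
    - [0,0,0]
    - [0,0,0]
    - [0,0,0]
  claw: [0,0,0]

```text
time: 9.0
tool_pos: [0.6001, 0.0784, 0.1117]
tcp_rot: [0.001, 0.994, 0.108, -0.005]
wrist_force: [-17.2, -9.3, 19.0]
width: 0.0216
gripper_force: 36.0
```

Emit:
move_arm:
  travel:
    - [0,0,0]
    - [0,0,0]
    - [0,0,0]
    - [0,0,30]
    - [0,0,45]
    - [0,0,45]
    - [-20,20,38]
    - [-25,35,0]
    - [-25,40,0]
    - [-22,36,0]
    - [0,0,0]
    - [0,0,0]
  rotation:
    - [0,0,0]
    - [0,0,0]
    - [0,0,0]
    - [0,0,0]
    - [0,0,0]
    - [0,0,0]
    - [0,0,0]
    - [0,0,0]
    - [0,0,0]
    - [0,0,0]
    - [0,0,0]
    - [0,0,0]
  claw: [0.6,0.6,0.6,0.6,0.6,0.6,0.6,0.6,0.6,0.6,0.6,0.6]

```text
time: 10.2
tool_pos: [0.5116, 0.2119, 0.2681]
tcp_rot: [-0.0, 0.994, 0.109, 0.0]
wrist_force: [1.9, 0.4, -0.3]
width: 0.0513
gripper_force: 0.0
```

Run:
```python
from h import *
s=arm.state();print(s["time"],s["tool_pos"],s["tcp_rot"],s["wrist_force"],s["joints"])
p,d=snap("wrist","w4")
q=p[60:300,200:520]
cv2.imwrite("pics/c4.png",cv2.resize(q,(800,600),interpolation=cv2.INTER_CUBIC)[:,:,::-1])
```

```text
10.2 [0.51164503 0.21193216 0.26805294] [-1.83858725e-05  9.94035439e-01  1.09057526e-01  2.65265928e-05] [ 1.86454517  0.40229703 -0.25245753] [3.47710441e-01 1.30944823e-02 1.81969798e+00 2.40212796e-05
 1.30873995e+00 1.69995080e+00]
```

View pics/c4.png

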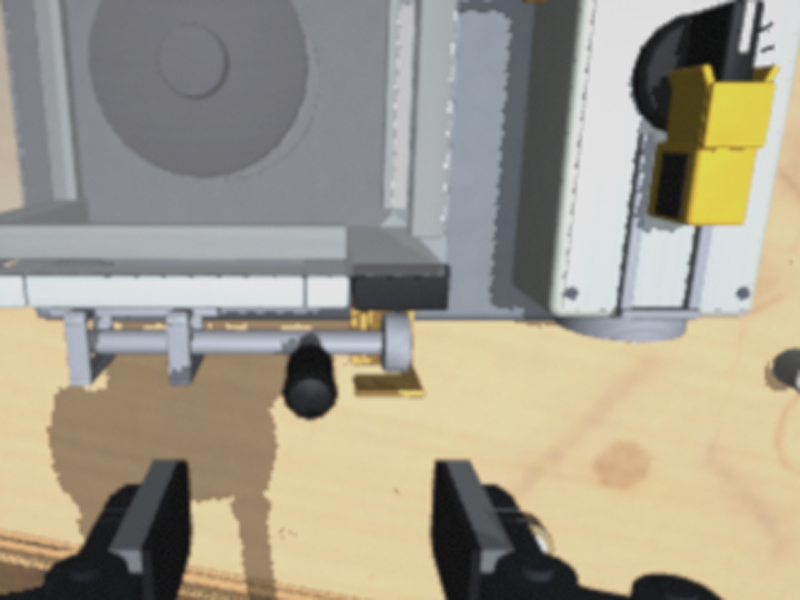

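The lock sits home over the knob bar, crop (735,110), and the knob is still aligned. The bolt knob's top is at crop (311,393), with the guides at (80,345) and (180,345) to its left.

Run:
```python
from h import *
f=load("w4")
g=lambda a,b:(200+(a+.5)/2.5-.5,60+(b+.5)/2.5-.5)
for n,a in dict(top=(311,393),topb=(311,398),l=(288,390),r=(333,390),frameL=(50,290),frameR=(300,290),guide=(80,378),shaft=(240,341),head=(397,335)).items():
    u,v=g(*a); print(n,np.round([u,v],1),w(f,u,v).round(4))
print(w(f,*g(311,393),.203), w(f,*g(288,390),.2),w(f,*g(334,390),.2))
```

```text
top [324.1 216.9] [0.5096 0.2129 0.2023]
topb [324.1 218.9] [0.5084 0.2127 0.2035]
l [314.9 215.7] [0.5091 0.22   0.2026]
r [332.9 215.7] [0.5117 0.2065 0.2015]
frameL [219.7 175.7] [0.5096 0.3101 0.1507]
frameR [319.7 175.7] [0.5294 0.2214 0.1512]
guide [231.7 210.9] [0.4827 0.2925 0.1615]
shaft [295.7 196.1] [0.5033 0.2394 0.1429]
head [358.5 193.7] [0.5203 0.1826 0.1496]
[0.50982995 0.21299746 0.203     ] [0.5081942  0.21987161 0.2       ] [0.51125856 0.20607716 0.2       ]
```

Emit:
move_arm:
  travel:
    - [-3,1,-30]
    - [0,0,-30]
    - [0,0,-25]
    - [0,0,-14]
    - [0,0,0]
    - [0,0,0]
    - [0,0,0]
    - [0,0,0]
    - [0,0,0]
  rotation:
    - [0,0,0]
    - [0,0,0]
    - [0,0,0]
    - [0,0,0]
    - [0,0,0]
    - [0,0,0]
    - [0,0,0]
    - [0,0,0]
    - [0,0,0]
  claw: [0.6,0.6,0.6,0.6,0.4,0,0,0,0]
  force: 45

```text
time: 11.15
tool_pos: [0.5102, 0.212, 0.1706]
tcp_rot: [-0.0, 0.994, 0.108, 0.001]
wrist_force: [1.4, -0.4, 0.0]
width: 0.0154
gripper_force: 44.0
```

Run:
```python
from h import *
s=arm.state();print(s["time"],s["tool_pos"],s["wrist_force"],s["ft_torque"],s["width"])
```

```text
11.15 [0.51016278 0.21198236 0.17055233] [ 1.39719332 -0.36680052  0.0379329 ] [-0.10858261 -0.19433569  0.01782268] 0.015437903570252884
```

Emit:
move_arm:
  travel:
    - [0,0,3]
    - [0,0,4]
    - [0,0,3]
    - [0,0,0]
    - [0,0,0]
  rotation:
    - [0,0,0]
    - [0,0,0]
    - [0,0,0]
    - [0,0,0]
    - [0,0,0]
  claw: [0,0,0,0,0]

```text
time: 11.65
tool_pos: [0.5094, 0.2119, 0.1796]
tcp_rot: [-0.0, 0.994, 0.108, 0.0]
wrist_force: [1.8, 0.9, -1.6]
width: 0.0154
gripper_force: 44.0
```

Emit:
move_arm:
  travel:
    - [0,0,1]
    - [-0.8,3.9,0]
    - [-0.9,3.9,0]
    - [0,0,0]
  rotation:
    - [0,0,0]
    - [0,0,0]
    - [0,0,0]
    - [0,0,0]
  claw: [0,0,0,0]

```text
time: 12.05
tool_pos: [0.5073, 0.2203, 0.1802]
tcp_rot: [-0.0, 0.994, 0.108, 0.0]
wrist_force: [2.9, 0.4, -1.9]
width: 0.0155
gripper_force: 44.0
```

Emit:
move_arm:
  travel:
    - [-0.8,3.9,0]
    - [-0.9,3.9,0]
    - [-0.8,3.9,0]
    - [-0.9,3.9,0]
    - [-0.9,3.9,0]
    - [-0.4,2,0]
    - [0,0,0]
  rotation:
    - [0,0,0]
    - [0,0,0]
    - [0,0,0]
    - [0,0,0]
    - [0,0,0]
    - [0,0,0]
    - [0,0,0]
  claw: [0,0,0,0,0,0,0]

```text
time: 12.75
tool_pos: [0.5027, 0.2418, 0.1803]
tcp_rot: [-0.0, 0.994, 0.108, 0.0]
wrist_force: [3.4, 1.6, -1.7]
width: 0.0159
gripper_force: 44.0
```

Emit:
move_arm:
  travel:
    - [-4.3,0.2,0]
    - [-4.3,0.4,0]
    - [-4.4,0.5,0]
    - [-4.3,0.7,0]
    - [0,0,0]
  rotation:
    - [0,0,-0.045]
    - [0,0,-0.045]
    - [0,0,-0.045]
    - [0,0,-0.045]
    - [0,0,0]
  claw: [0,0,0,0,0]

```text
time: 13.25
tool_pos: [0.4856, 0.2433, 0.1807]
tcp_rot: [-0.0, 1.0, 0.018, 0.001]
wrist_force: [4.8, 1.2, -1.2]
width: 0.0157
gripper_force: 44.1
```

Emit:
move_arm:
  travel:
    - [-4.2,0.9,0]
    - [-4.2,1.1,0]
    - [-4.2,1.3,0]
    - [-4.1,1.5,0]
    - [0,0,0]
    - [0,0,0]
  rotation:
    - [0,0,-0.045]
    - [0,0,-0.045]
    - [0,0,-0.045]
    - [0,0,-0.045]
    - [0,0,0]
    - [0,0,0]
  claw: [0,0,0,0,0,0]

```text
time: 13.85
tool_pos: [0.4695, 0.2477, 0.1807]
tcp_rot: [-0.0, 0.997, -0.071, 0.001]
wrist_force: [4.6, 0.4, -2.2]
width: 0.0158
gripper_force: 44.1
```

Run:
```python
from h import *
s=arm.state();print(s["time"],s["tool_pos"],s["wrist_force"],s["ft_torque"],s["width"])
p,d=snap("wrist","w5")
cv2.imwrite("pics/c5.png",cv2.resize(p[60:340,120:500],(800,589),interpolation=cv2.INTER_CUBIC)[:,:,::-1])
```

```text
13.85 [0.46948775 0.24774929 0.1806523 ] [ 4.55075289  0.38856842 -2.21252554] [-0.03004868 -0.86663849 -0.06536931] 0.01580243559989556
```

View pics/c5.png

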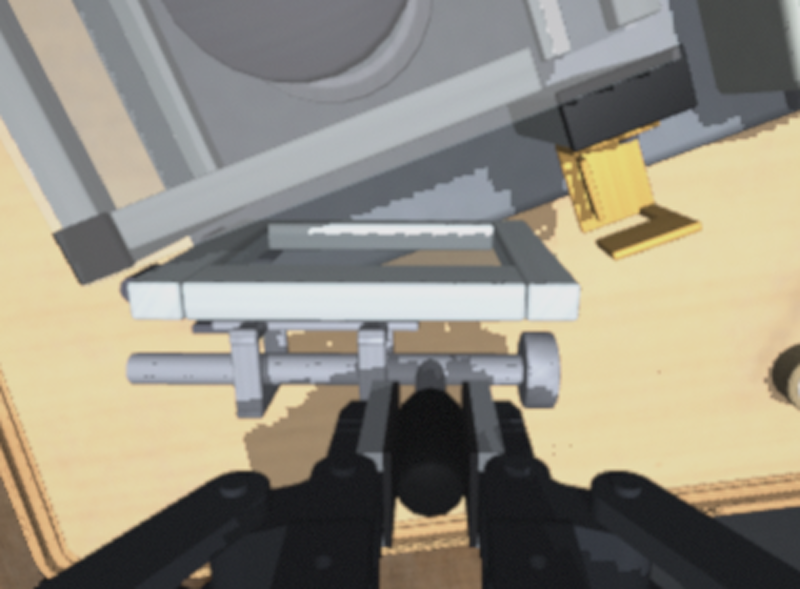

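The gate stands open and parallel to the tool, about 0.36 rad or 5 cm at its free edge. The bolt head is clear of the keeper, and the knob is held centred in the pads.

Run:
```python
from station import arm
print(arm.close_job())
```

```text
the job is handed in; nothing more can be done
None
```

I handed the job in at about 14 s; no verdict came back. The regulator pointer is at the red mark, the lock is home against its stop, and the bolt was lifted and drawn about 30 mm. The gate is held open about 5 cm at its free edge, and I left the loupe, tin and case holder alone.

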